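# Close a broken brick on the squaring board and hold the joint

### The arm

A 6-joint arm with a two-finger parallel gripper is mounted at the origin on the work surface. World frame = base frame: x ahead of the robot, y to its left, z up, the work surface at z = 0. Lengths are in mm, angles in rad, forces in N, time in s.
With the tool pointing down it reaches from about 325 to 1000 mm from the base axis. Payload 5.1 kg.
Tool frame: the origin (TCP) lies midway between the tips of the shut fingers; the grasp point (between the pads) lies 19 mm behind it; x points along the fingers, y is the direction in which the jaws open and shut, and the axes are right-handed (so a half turn about x gives the same grasp; the last joint's range is limited). The gripper opens to 85 mm and grips with 20 to 120 N. Pads are 22 mm wide; open, the fingers measure 114 mm over their backs; the gripper's body (76 mm by 85 mm) begins 54 mm behind the grasp point. The pads swing forward as they close: fully open they stand 13 mm farther back than shut.
Start: joints at [1.018, 0.124, 1.65, -0, 1.367, -0.083], TCP at [294.278, 579.556, 231.322] pointing down, gripper open.
Joint ranges: [-2.61, 2.61], [-1.02, 2.33], [0.03, 2.71], [-1.35, 4.49], [0.32, 2.68], [-2.91, 2.91]. Speed limits (rad/s): [2.57, 2.57, 3.14, 3.14, 3.14, 3.14].

### API

Orientations are given as a unit quaternion [w, x, y, z].
In Python, from cell import robot gives the robot as it stands.
- The arm moves only by the tool arm_command, never from a script. Its argument "steps" is a list that holds one entry, the list of rows, each a list of 5 numbers: the finger opening in m, from 0 to 0.0854, then the shift along the tool's x, y, z in m, then the turn about the tool's x in degrees. In form: [[[gripper, tx, ty, tz, twist], ...]]. A call has 1 to 8 rows; each row is the pose to reach, as a shift and turn from the pose measured when the call began, along the tool's axes at that moment; what a row does not reach only later rows make up. A row lasts 1/10 s, in which the tool goes at most 50 mm and 8.59 degrees, less where a joint would pass 70% of its speed; a pose out of reach is approached as far as the arm can. A call with a gripper value outside its range is refused whole. The fingers move at their own pace and stop on an object; "newtons" is the grip in N (left out, the last holds). Time passes only in rows, so rows that repeat a pose let the fingers close. It gives the time, the measured TCP pose, the force and the opening at its end, in the units of the state.
- robot.get_obs(): the state, without advancing time (a new reading comes with each control period).
- robot.capture(name): name is "side" or "top" or "wrist"; returns the picture (384x512x3 uint8, blue, green, red); there is no depth.
- robot.calibration(name): a dict with "fx", "fy", "cx", "cy" (pixels), "k1" (the pictures are not rectified: a ray, as slopes to the right and down, at radius r is drawn at 1 + k1 r^2 times it, then the intrinsics apply), "T" (4x4, takes a point from camera to world coordinates); the wrist camera has in their place "hand_eye" (4x4, takes a point from camera to tool coordinates, whose origin is the TCP and whose axes are the tool frame's). Camera axes: x right, y down, z forward; pixel columns grow to the right and rows downward; lengths in mm; the calibration is good to about 2 mm. A picture is of the moment at which its call begins: read the wrist's pose just before it. calibration takes no time and is no camera call.
- robot.close_job(): hands the job in, once; it reports no verdict.
The state is a dict: "t": time; "qpos": joint angles; "joint_vel": joint speeds; "tau": joint torques, N m; "tool_pos": TCP position; "ee_rot": TCP orientation; "ft_force": force on the tool from outside, world axes, zero at the start; "torque": the same for the moment, N m; "finger_gap": finger opening in mm.
Only numpy, scipy, OpenCV 4.12 (cv2) and the standard library are available. Lean on these libraries where they do the work, as an engineer would, in place of code of your own. Each camera call takes 0.05 s, during which the arm holds its last target. There are 200 camera calls.

### The job

One half of a broken grey border brick is clamped on the squaring board; find its matching half on the table, lay it flat on the board with a clear gap to the clamped half, then slide it home so that its side lies tight along the long wooden fence and the break is closed. Finish while still holding it there, pressed firmly against the fence and against the other half at once, so that I can tape the joint: do not let go. Bring the broken edges together gently, and leave the other pieces and tools where they are.

Things in the scene. Friction and masses are not known exactly. Their poses are not given: they have to be found in the camera images.
- board: Plywood squaring board fixed to the table, 400 mm (its x) by 230 mm (its y), 18 mm thick. Origin: centre of its underside, at table height; z up. Its y points to the fence, its x along the fence towards the clamped half and the end batten. Apart from fence, brick, clamp and brush its top is free.
- fence: Long wooden fence on the board: a batten 380 by 30 mm, 15 mm high above the board (lower than the brick). Origin: centre of its underside on the board's top, at board x 5, y 90 mm; axes parallel to the board's. The brick's side meets its inner face, board y = 75 mm. A like batten closes the board's +x end. Clay rubs on wood and clay with a coefficient of 0.5 to 0.7.
- clamped_half: Clamped half of the grey brick, fixed, 62 mm wide, 42 mm high, on the board from its break (facing board -x) to board x 165 mm, y 13 to 75 mm, touching fence and end batten. Its axes are parallel to the board's. Its origin is not in its own solid: it is where the loose half's origin belongs when home (board x -20, y 44, z 18 mm).
- clamp: Toggle clamp that holds the clamped half down: steel arm, black handle, on a wooden riser block; fixed. It takes up board x 88 to 148 mm, y from -157 mm (end of handle) to 54 mm, up to 84 mm above the board. Origin: centre of the riser's underside, on the board's top.
- loose_half: The matching half: grey fired clay, lozenge relief on top, 62 mm wide (its y), 42 mm high, 0.46 to 0.70 kg. Origin: middle of its underside; x points to its break, y to its longer side (138 mm; the other is 119), which goes on the fence. Straight end at x -65 mm; break through (54,-31), (69,10), (73,31) mm. Starts flat on the table, relief up. Home: axes parallel to the board's.
- loose_break (a point): Point on the loose half's broken face, at mid height, where the break line bends: x 69, y 10, z 21 mm in the loose half's frame. The half is best gripped across its width near the middle; fingertips kept more than 15 mm above its underside clear the fence.
- clamped_break (a point): The mating point on the clamped half's broken face (board x 49, y 54, z 39 mm). With the joint closed it meets loose_break.
- chunk_a: Bystander: six-sided broken lump of another brick, about 70 by 60 mm, 30 mm high. Origin: under its middle.
- chunk_b: Bystander: four-sided broken lump of another brick, about 75 by 50 mm, 34 mm high. Origin: under its middle.
- sherd_a: Bystander: flat dark potsherd about 90 mm across, 11 mm thick. Origin: under its middle.
- sherd_b: Bystander: flat lighter potsherd about 70 mm across, 10 mm thick. Origin: under its middle.
- tape: Bystander: roll of masking tape lying flat, 100 mm across, 24 mm high. Origin: under its middle.
- brush: Bystander: small dusting brush, 170 mm long, lying along the near strip of the board. Origin: under its middle.

How it is judged (in metres and radians):
On the way:
1. the loose half lies flat on the board, its break still more than 5 mm short of the clamped half (z of loose_half in the frame of board between 0.0155 and 0.0205 m and angle between loose_half's own z axis and vertical below 0.05 rad and x of loose_half in the frame of board between -0.2 and -0.025 m and y of loose_half in the frame of board between -0.11 and 0.06 m), for 0.1 s.
At the end, for the whole second after the job is handed in: The robot is still holding the loose half, at rest and flat on the board (within 2.5 mm and 0.05 rad), its break point within 3 mm of the clamped half's, parallel to the board within 0.04 rad, and it presses on the fence and on the clamped half with more than 2.5 N each (horizontal distance between loose_break and clamped_break below 0.003 m and angle between the x axis of loose_half and the x axis of board, either way round below 0.04 rad and z of loose_half in the frame of board below 0.0205 m and angle between loose_half's own z axis and vertical below 0.05 rad and contact force between loose_half and fence above 2.5 N and contact force between loose_half and clamped_half above 2.5 N and contact force between the fingers and loose_half above 1 N and linear speed of loose_half below 0.01 m/s); the arm keeps its last pose, push and grip.
It fails at once if the broken edges are driven together with more than 60 N (contact force between loose_half and clamped_half above 60 N).
It fails at once if another piece or tool is moved more than 30 mm (distance of any of chunk_a, chunk_b, sherd_a, sherd_b, tape, brush from where it was at the start of the episode above 0.03 m).
It also fails if it takes over 42 s, if anything falls off the work surface, if the arm or the gripper's body presses on something with over 40 N, if the wrist force passes 120 N, or if a joint passes its speed limit or range.

## Working session

There is one attempt and no reset: what is moved stays moved. The work goes in short steps, Python scripts to look and compute and a tool call to move; the robot and the scene stay as the last step left them, time stands still between calls to the robot, and variables do not carry over. Pictures are saved under pics/ and viewed, about 8 in all and at most 12, crops included, and the job is handed in when it is done.

Besides the shell and the picture viewer there is one more tool, called after "Call:" as a command line: name --argument value ..., lists and objects as JSON in quotes. arm_command: Moves the arm, as the interface text tells. Its arguments: {"type":"object","properties":{"steps":{"type":"array","items":{"type":"array","items":{"type":"array","items":{"type":"number"}}}},"newtons":{"type":"number"}},"required":["steps"]}

```bash
mkdir -p pics; ls
python3 - <<'E'
from cell import robot
import cv2,numpy as np
o=robot.get_obs();print(o)
for n in("top","side"):
    c=robot.calibration(n);print(n,c)
    cv2.imwrite(f"pics/{n}0.png",cv2.resize(robot.capture(n),(800,600),interpolation=cv2.INTER_CUBIC))
print(robot.calibration("wrist"))
E
```

```text
pics
{'t': 0.0, 'qpos': array([ 1.01843507e+00,  1.24498131e-01,  1.65168481e+00, -5.09242946e-06,
        1.36749380e+00, -8.25938558e-02]), 'joint_vel': array([-0.0020245 , -0.00077778,  0.00056867, -0.00109466,  0.00160496,
       -0.00032717]), 'tau': array([-1.81517947e-05, -4.23616076e+01, -3.65456092e+01, -8.37140465e-05,
        6.98193369e-03, -1.27587668e-05]), 'tool_pos': array([293.94151175, 579.05124177, 230.05114274]), 'ee_rot': array([ 0.687462  ,  0.16386387,  0.68791868, -0.16526499]), 'ft_force': array([-0.54851861, -0.11574362,  0.24563582]), 'torque': array([ 0.0270915 ,  0.08470283, -0.03413843]), 'finger_gap': 85.1608003648575}
top {'fx': 384.05103643485677, 'fy': 384.05103643485677, 'cx': 257.16693205066, 'cy': 193.94396458385634, 'k1': -0.08997322056137662, 'T': array([[ 2.99033089e-03, -9.83730854e-01,  1.79623676e-01,
         3.55781669e+02],
       [-9.99921335e-01, -5.12952414e-03, -1.14460162e-02,
         7.15624531e+01],
       [ 1.21811833e-02, -1.79575319e-01, -9.83668808e-01,
         9.98881290e+02],
       [ 0.00000000e+00,  0.00000000e+00,  0.000
[... 311 characters left out ...]
 7.46707836e-01,
        -7.30861797e+02],
       [ 1.83941444e-02, -7.77733846e-01, -6.28324534e-01,
         7.58426579e+02],
       [ 0.00000000e+00,  0.00000000e+00,  0.00000000e+00,
         1.00000000e+00]])}
{'fx': 276.53391271562293, 'fy': 276.53391271562293, 'cx': 259.3774236394502, 'cy': 196.1912046785981, 'k1': -0.039001527177510056, 'hand_eye': array([[-8.87792191e-05, -2.87908245e-01,  9.57657995e-01,
        -1.42680571e+02],
       [ 9.99999762e-01, -6.80236805e-04, -1.11800441e-04,
        -7.08382481e-01],
       [ 6.83622484e-04,  9.57657757e-01,  2.87908237e-01,
        -7.39004446e+01],
       [ 0.00000000e+00,  0.00000000e+00,  0.00000000e+00,
         1.00000000e+00]])}
```

View pics/top0.png

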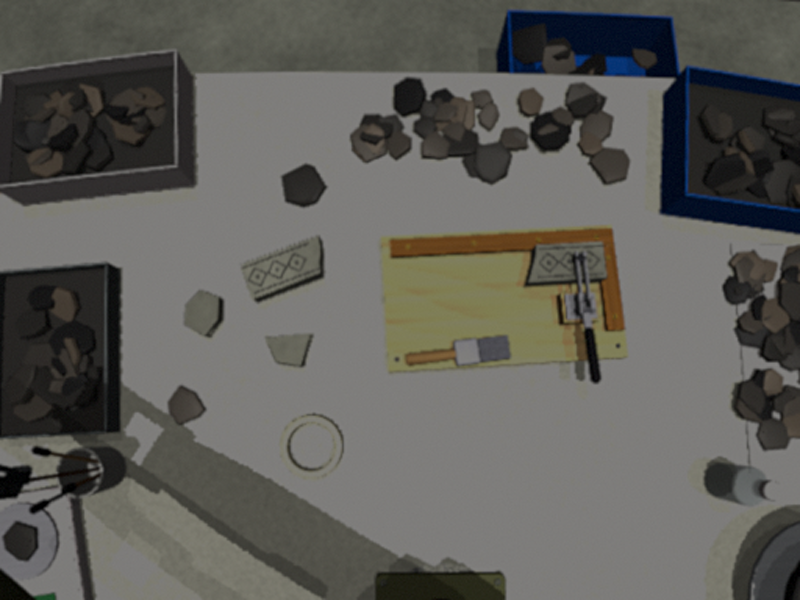

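View pics/side0.png

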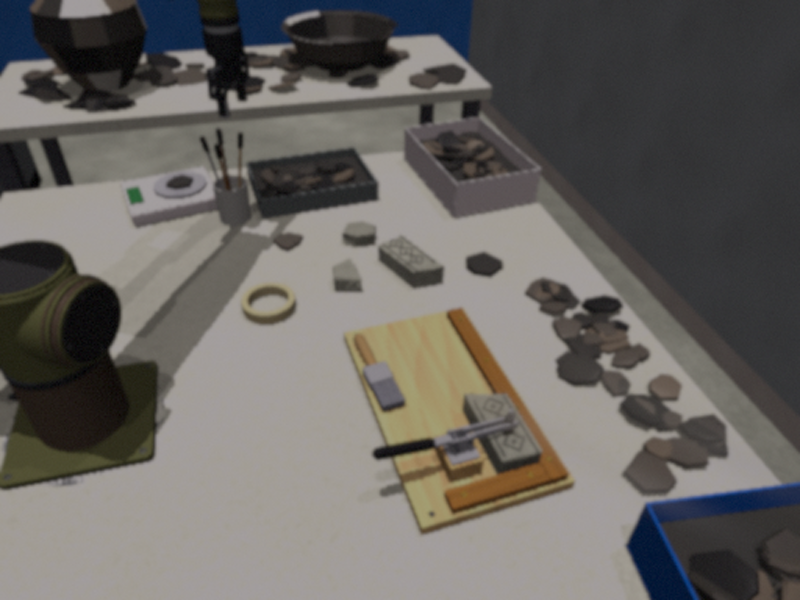

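The top view shows the lozenge-relief half at about (283,268), and the board with its clamped half at (567,263), in 800 px coordinates. I'll zoom in on both to get the corners.

```bash
cat > h.py <<'E'
import numpy as np,cv2
from scipy.spatial.transform import Rotation as R
from cell import robot
def tmat(o):
    T=np.eye(4);T[:3,:3]=R.from_quat(np.roll(o["ee_rot"],-1)).as_matrix();T[:3,3]=o["tool_pos"];return T
def KD(c): return np.array([[c["fx"],0,c["cx"]],[0,c["fy"],c["cy"]],[0,0,1.]]),np.array([c["k1"],0,0,0.])
def ray(c,T,uv,z):
    K,d=KD(c);p=cv2.undistortPoints(np.array(uv,float).reshape(-1,1,2),K,d)[:,0]
    v=np.c_[p,np.ones(len(p))]@T[:3,:3].T
    return T[:3,3]+v*((z-T[2,3])/v[:,2])[:,None]
def proj(c,T,P):
    K,d=KD(c);Ti=np.linalg.inv(T);return cv2.projectPoints(np.array(P,float),cv2.Rodrigues(Ti[:3,:3])[0],Ti[:3,3],K,d)[0][:,0]
E
python3 - <<'E'
from h import *
im=robot.capture("top");cv2.imwrite("pics/top_raw.png",im)
a=im[145:200,145:215];b=im[140:245,238:408]   # rows, cols
g=lambda x:cv2.convertScaleAbs(x,alpha=1.5)
A=cv2.resize(g(a),None,fx=6,fy=6,interpolation=cv2.INTER_CUBIC);B=cv2.resize(g(b),None,fx=4.5,fy=4.5,interpolation=cv2.INTER_CUBIC)
cv2.imwrite("pics/brick.png",cv2.resize(g(a),None,fx=11,fy=10.9,interpolation=cv2.INTER_CUBIC))
cv2.imwrite("pics/board.png",B);print(A.shape,B.shape)
E
```

```text
(330, 420, 3) (472, 765, 3)
```

View pics/brick.png

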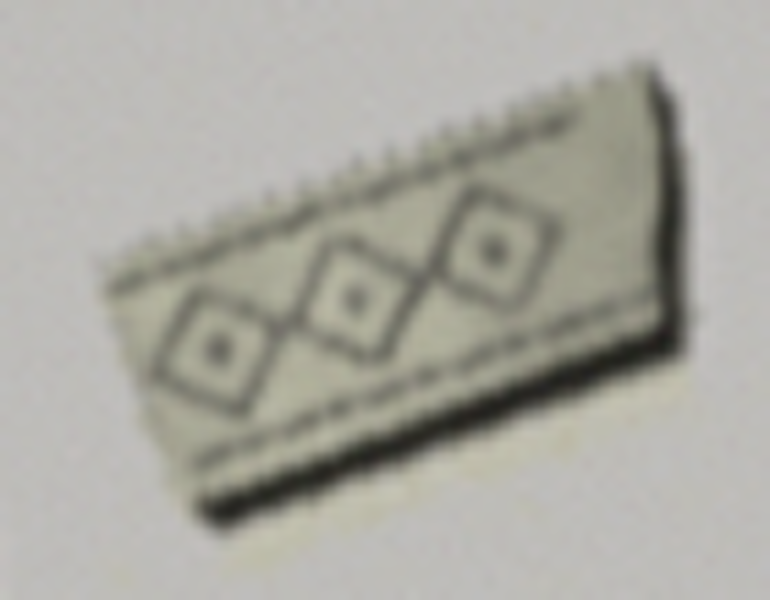

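View pics/board.png

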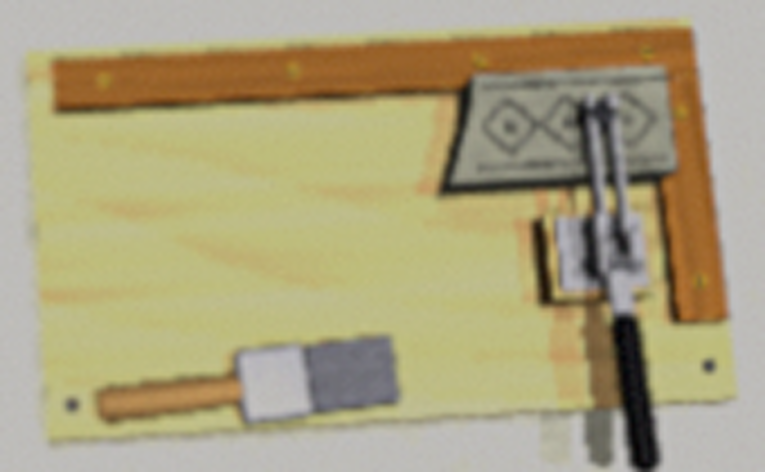

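Run:
```python
from h import *
c=robot.calibration("top");T=c["T"]
def fit(M,W):
    M=np.array(M,float);W=W[:,:2];m=M.mean(0);w=W.mean(0);H=(M-m).T@(W-w)
    a=np.arctan2(H[0,1]-H[1,0],H[0,0]+H[1,1]);r=np.array([[np.cos(a),-np.sin(a)],[np.sin(a),np.cos(a)]])
    t=w-r@m;print("pose",t.round(1),np.degrees(a).round(2),"res",(M@r.T+t-W).round(1).tolist());return t,a
px=lambda p,sx,sy,ox,oy:np.array([[(u+.5)/sx-.5+ox,(v+.5)/sy-.5+oy] for u,v in p])
fit([[-65,31],[73,31],[54,-31],[-65,-31]],ray(c,T,px([(103,268),(652,62),(668,325),(200,497)],11,10.9,145,145),42))
t,a=fit([[-200,115],[200,115],[200,-115],[-200,-115]],ray(c,T,px([(27,53),(690,22),(737,400),(48,442)],4.5,4.5,238,140),18))
r=np.array([[np.cos(a),-np.sin(a)],[np.sin(a),np.cos(a)]])
print("home",t+r@[-20,44])
W=ray(c,T,px([(470,72),(668,70),(676,176),(445,186),(52,108)],4.5,4.5,238,140),60);print(((W[:,:2]-t)@r).round(1).tolist())
W=ray(c,T,px([(52,108)],4.5,4.5,238,140),18);print(((W[:,:2]-t)@r).round(1).tolist(),"fence low, y 75")
print(tmat(robot.get_obs()).round(2))
```

```text
pose [590.  254.1] -68.12 res [[0.5, -0.3], [1.1, -1.0], [0.6, -0.8], [-2.1, 2.2]]
pose [ 547.2 -109.5] -86.56 res [[0.6, 0.6], [1.2, -0.7], [-1.0, -0.7], [-0.8, 0.8]]
home [589.94421728 -86.8864836 ]
[[51.0, 77.7], [165.8, 73.3], [162.9, 11.3], [30.3, 12.5], [-186.7, 69.0]]
[[-186.5, 80.2]] fence low, y 75
[[-0.0000e+00  4.5000e-01  8.9000e-01  2.9401e+02]
 [-0.0000e+00  8.9000e-01 -4.5000e-01  5.7917e+02]
 [-1.0000e+00 -0.0000e+00 -0.0000e+00  2.3032e+02]
 [ 0.0000e+00  0.0000e+00  0.0000e+00  1.0000e+00]]
```

```bash
cat >> h.py <<'E'
def go(x,y,z,jaw):
    "tool-frame shift (m) and twist (deg) to world TCP x,y,z with the jaw axis at angle jaw, tool down"
    o=robot.get_obs();T=tmat(o);d=T[:3,:3].T@(np.array([x,y,z])-T[:3,3])
    j=np.degrees(np.arctan2(T[1,1],T[0,1]));tw=-((jaw-j+90)%180-90)
    print("t",o["t"],"pos",o["tool_pos"].round(1),"jaw",j.round(2),"tilt",T[:3,0].round(4),"F",o["ft_force"].round(1),"gap",o["finger_gap"].round(1));print("shift m",(d/1000).round(4),"twist",tw.round(2))
BT=np.array([547.2,-109.5]);BA=np.radians(-86.56);BR=np.array([[np.cos(BA),-np.sin(BA)],[np.sin(BA),np.cos(BA)]])
def b2w(x,y): return BT+BR@[x,y]
def w2b(p): return BR.T@(np.array(p)[:2]-BT)
E
python3 -c "
from h import *
go(590,254.1,160,21.9)"
```

```text
Traceback (most recent call last):
  File "h.py", line 17, in go
    print("t",o["t"],"pos",o["tool_pos"].round(1),"jaw",j.round(2),"tilt",T[:3,0].round(4),"F",o["ft_force"].round(1),"gap",o["finger_gap"].round(1));print("shift m",(d/1000).round(4),"twist",tw.round(2))
                                                                                                                            ^^^^^^^^^^^^^^^^^^^^^
AttributeError: 'float' object has no attribute 'round'
```

```bash
sed -i 's/o\["finger_gap"\].round(1)/round(o["finger_gap"],1)/' h.py
python3 -c "
from h import *
go(590,254.1,160,21.9)"
```

```text
t 0.15 pos [294.  579.2 230.3] jaw 63.08 tilt [-9.0e-04 -1.4e-03 -1.0e+00] F [0.1 1.  0.6] gap 85.7
shift m [ 0.0705 -0.1558  0.4111] twist 41.18
```

Call:
arm_command --steps '[[[0.085,0.035,-0.078,0.206,21],[0.085,0.07,-0.156,0.411,41.2],[0.085,0.07,-0.156,0.411,41.2],[0.085,0.07,-0.156,0.411,41.2],[0.085,0.07,-0.156,0.411,41.2],[0.085,0.07,-0.156,0.411,41.2],[0.085,0.07,-0.156,0.411,41.2],[0.085,0.07,-0.156,0.411,41.2]]]' --newtons 70

```text
t: 0.95
tool_pos: [560.6, 285.3, 167.1]
ee_rot: [0.586, 0.395, 0.586, -0.397]
ft_force: [0.1, 0.6, 0.1]
finger_gap: 84.7
```

```bash
python3 -c "
from h import *
go(590,254.1,160,21.9)"
```

```text
t 0.95 pos [560.6 285.3 167.1] jaw 21.88 tilt [-0.0012 -0.0014 -1.    ] F [0.1 0.6 0.1] gap 84.7
shift m [0.0072 0.0157 0.04  ] twist -0.02
```

Call:
arm_command --steps '[[[0.085,0.007,0.0157,0.04,0],[0.085,0.007,0.0157,0.04,0],[0.085,0.007,0.0157,0.04,0],[0.085,0.007,0.0157,0.04,0]]]'

```text
t: 1.35
tool_pos: [589.4, 254.7, 160.1]
ee_rot: [0.586, 0.395, 0.586, -0.397]
ft_force: [-0.3, 0.2, 0.9]
finger_gap: 84.9
```

Run:
```python
from h import *
go(590,254.1,13,21.9)
o=robot.get_obs();c=robot.calibration("wrist");im=robot.capture("wrist");T=tmat(o)@c["hand_eye"]
a=np.radians(-68.12);r=np.array([[np.cos(a),-np.sin(a)],[np.sin(a),np.cos(a)]])
M=np.array([[-65,31],[73,31],[69,10],[54,-31],[-65,-31]])
W=np.c_[M@r.T+[590,254.1],np.full(5,42)];p=proj(c,T,W);print(p.round(1).tolist())
s=1.5625;im=cv2.resize(cv2.convertScaleAbs(im,alpha=1.5),(800,600),interpolation=cv2.INTER_CUBIC)
cv2.polylines(im,[np.int32(p*s)],True,(0,0,255),1);cv2.imwrite("pics/w1.png",im)
```

```text
t 1.35 pos [589.4 254.7 160.1] jaw 21.92 tilt [-0.0016 -0.0012 -1.    ] F [-0.3  0.2  0.9] gap 84.9
shift m [0.1471 0.0006 0.0007] twist 0.02
[[294.8, 123.6], [290.0, 258.3], [270.2, 254.9], [230.9, 241.9], [227.1, 123.6]]
```

View pics/w1.png

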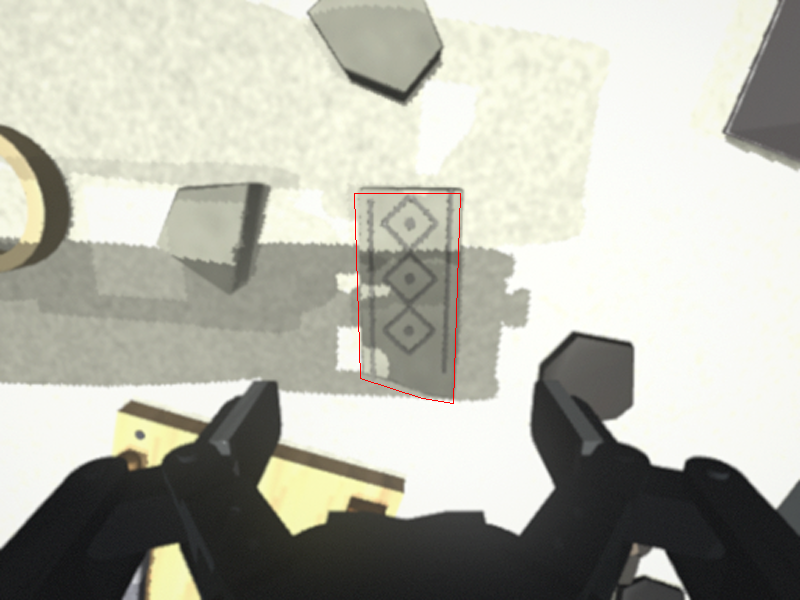

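The overlay from the top view is within about 4 px of the actual outline (357–462, 189–399), so the pose holds to about 2 mm. The neighbours are clear of the fingers, so I'm descending and gripping.

Call:
arm_command --steps '[[[0.085,0.04,0.001,0,0],[0.085,0.08,0.001,0,0],[0.085,0.12,0.001,0,0],[0.085,0.14,0.001,0,0],[0.085,0.147,0.001,0,0],[0.085,0.147,0.001,0,0],[0.085,0.147,0.001,0,0],[0.085,0.147,0.001,0,0]]]'

```text
t: 2.2
tool_pos: [591.6, 256.1, 15.8]
ee_rot: [0.587, 0.396, 0.585, -0.395]
ft_force: [0.7, 0.0, 0.5]
finger_gap: 85.0
```

Call:
arm_command --steps '[[[0.05,0,0,0,0],[0.05,0,0,0,0],[0.05,0,0,0,0],[0.05,0,0,0,0],[0.05,0,0,0,0],[0.05,0,0,0,0],[0.05,0,0,0,0],[0.05,0,0,0,0]]]' --newtons 70

```text
t: 3.0
tool_pos: [592.9, 256.6, 18.1]
ee_rot: [0.587, 0.397, 0.585, -0.394]
ft_force: [-0.3, -0.6, 6.4]
finger_gap: 60.5
```

```bash
python3 -c "
from h import *
go(590,254.1,120,21.9)"
```

```text
t 3.0 pos [592.9 256.6  18.1] jaw 21.98 tilt [ 0.0052  0.0011 -1.    ] F [-0.3 -0.6  6.4] gap 60.5
shift m [-0.1019 -0.0031  0.0013] twist 0.08
```

Call:
arm_command --steps '[[[0.05,-0.01,0,0,0],[0.05,-0.03,0,0,0],[0.05,-0.06,0,0,0],[0.05,-0.09,0,0,0],[0.05,-0.1,0,0,0],[0.05,-0.1,0,0,0],[0.05,-0.1,0,0,0],[0.05,-0.1,0,0,0]]]'

```text
t: 3.8
tool_pos: [590.7, 255.9, 115.2]
ee_rot: [0.586, 0.396, 0.586, -0.395]
ft_force: [-1.0, 0.1, -4.8]
finger_gap: 60.4
```

```bash
python3 -c "
from h import *
p=b2w(-60,36);print(p)
go(*p,120,3.44)"
```

```text
[579.5349388  -47.44799171]
t 3.8 pos [590.7 255.9 115.2] jaw 21.98 tilt [ 8.e-04 -3.e-04 -1.e+00] F [-1.   0.1 -4.8] gap 60.4
shift m [-0.0047 -0.1239  0.2771] twist 18.54
```

Call:
arm_command --steps '[[[0.05,-0.002,-0.012,0.028,2],[0.05,-0.004,-0.03,0.068,5],[0.05,-0.005,-0.05,0.112,8],[0.05,-0.005,-0.07,0.156,11],[0.05,-0.005,-0.09,0.2,14],[0.05,-0.005,-0.107,0.24,16.5],[0.05,-0.005,-0.119,0.265,18],[0.05,-0.005,-0.124,0.277,18.5]]]'

```text
t: 4.6
tool_pos: [578.1, -49.7, 118.5]
ee_rot: [0.514, 0.485, 0.515, -0.486]
ft_force: [-0.6, -0.2, -4.6]
finger_gap: 60.5
```

Call:
arm_command --steps '[[[0.05,0,0,0,0],[0.05,0,0,0,0],[0.05,0,0,0,0]]]'

```text
t: 4.9
tool_pos: [577.8, -48.4, 117.8]
ee_rot: [0.514, 0.484, 0.515, -0.486]
ft_force: [0.3, 0.2, -4.4]
finger_gap: 60.4
```

Run:
```python
from h import *
p=b2w(-60,36)
go(*p,60,3.44)
o=robot.get_obs();c=robot.calibration("wrist");im=robot.capture("wrist");T=tmat(o)@c["hand_eye"]
bl=lambda L,z:np.array([[*b2w(x,y),z] for x,y in L])
s=1.5625;im=cv2.resize(cv2.convertScaleAbs(im,alpha=1.3),(800,600),interpolation=cv2.INTER_CUBIC)
for L,z,col in(([(-185,75),(50,75)],18,(255,0,0)),([(-185,75),(50,75)],33,(0,255,0)),([(53,75),(49,54),(34,13),(165,13)],60,(0,0,255)),([(-200,-115),(-200,115)],18,(255,0,255))):
    p=proj(c,T,bl(L,z));print(p.round(0).tolist());cv2.polylines(im,[np.int32(p*s)],False,col,1)
# predicted brick in hand: underside TCP-17
a=np.array([[-65,31],[73,31],[69,10],[54,-31],[-65,-31]])/1.
H=np.c_[np.full(5,17-42.),a[:,1],a[:,0]]
P=(tmat(o)@np.c_[H,np.ones(5)].T).T[:,:3];p=proj(c,T,P);print(p.round(1).tolist())
cv2.polylines(im,[np.int32(p*s)],True,(0,255,255),1);cv2.imwrite("pics/w2.png",im)
```

```text
t 4.9 pos [577.8 -48.4 117.8] jaw 3.38 tilt [-3.3e-03  5.0e-04 -1.0e+00] F [ 0.3  0.2 -4.4] gap 60.4
shift m [ 0.0578  0.002  -0.0008] twist -0.06
[[312.0, 45.0], [300.0, 297.0]]
[[315.0, 40.0], [302.0, 307.0]]
[[306.0, 330.0], [283.0, 326.0], [236.0, 312.0], [240.0, 416.0]]
[[74.0, 28.0], [363.0, 25.0]]
[[335.4, 133.6], [315.2, 381.8], [278.6, 376.9], [204.4, 356.3], [187.0, 133.6]]
```

View pics/w2.png

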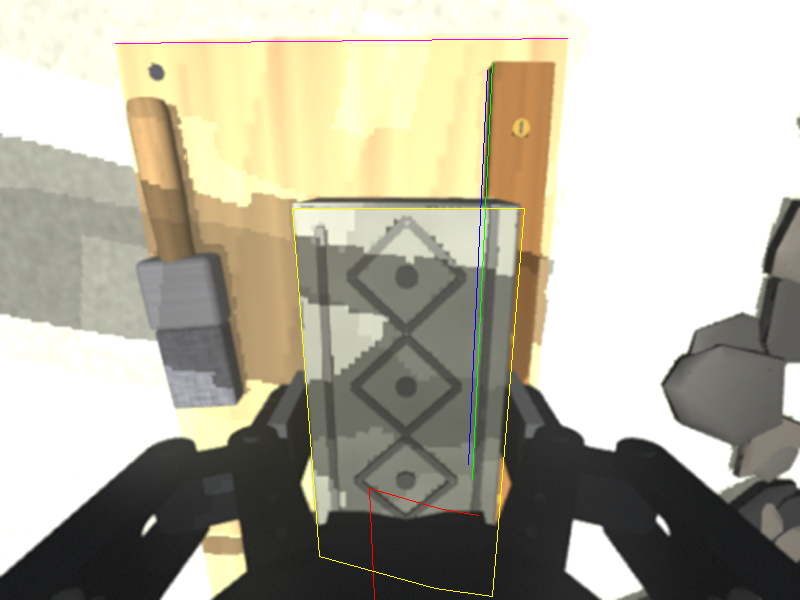

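Call:
arm_command --steps '[[[0.05,0.02,0.002,0,0],[0.05,0.045,0.002,0,0],[0.05,0.065,0.002,0,0],[0.05,0.073,0.002,0,0],[0.05,0.075,0.002,0,0],[0.05,0.077,0.002,0,0],[0.05,0.078,0.002,0,0],[0.05,0.078,0.002,0,0]]]'

```text
t: 5.75
tool_pos: [580.6, -48.3, 41.1]
ee_rot: [0.514, 0.485, 0.515, -0.485]
ft_force: [-0.5, 0.3, -4.7]
finger_gap: 60.8
```

Call:
arm_command --steps '[[[0.05,0.001,0,0,0],[0.05,0.002,0,0,0],[0.05,0.003,0,0,0],[0.05,0.003,0,0,0]]]'

```text
t: 6.15
tool_pos: [580.4, -48.2, 37.9]
ee_rot: [0.514, 0.485, 0.515, -0.485]
ft_force: [-0.7, -0.7, -4.8]
finger_gap: 60.3
```

```bash
python3 -c "
from h import *
go(*b2w(-60,36),36,3.44); print(w2b(robot.get_obs()['tool_pos']))"
```

```text
t 6.15 pos [580.4 -48.2  37.9] jaw 3.39 tilt [-1.4e-03  1.0e-04 -1.0e+00] F [-0.7 -0.7 -4.8] gap 60.3
shift m [ 0.0019 -0.0008 -0.0008] twist -0.05
[-59.15123969  36.78715331]
```

Call:
arm_command --steps '[[[0.05,0.001,0,0,0],[0.05,0.002,0,0,0],[0.05,0.002,0,0,0]]]'

```text
t: 6.45
tool_pos: [580.5, -48.3, 36.3]
ee_rot: [0.514, 0.485, 0.515, -0.485]
ft_force: [-1.5, 0.8, -1.6]
finger_gap: 60.5
```

Call:
arm_command --steps '[[[0.05,0.001,0,0,0],[0.05,0.002,0,0,0],[0.05,0.002,0,0,0]]]'

```text
t: 6.75
tool_pos: [580.5, -48.3, 36.2]
ee_rot: [0.514, 0.484, 0.515, -0.486]
ft_force: [-9.4, 1.5, 9.8]
finger_gap: 60.3
```

Call:
arm_command --steps '[[[0.05,0.001,0,0,0],[0.05,0.002,0,0,0],[0.05,0.002,0,0,0]]]'

```text
t: 7.05
tool_pos: [580.8, -48.3, 36.2]
ee_rot: [0.514, 0.484, 0.515, -0.486]
ft_force: [-8.5, 1.0, 10.1]
finger_gap: 60.5
```

Call:
arm_command --steps '[[[0.05,0,0.001,0.004,0],[0.05,0,0.002,0.009,0],[0.05,0,0.003,0.014,0],[0.05,0,0.004,0.019,0],[0.05,0,0.005,0.023,0],[0.05,0,0.005,0.026,0],[0.05,0,0.005,0.028,0],[0.05,0,0.005,0.028,0]]]'

```text
t: 7.85
tool_pos: [587.8, -76.6, 36.2]
ee_rot: [0.514, 0.484, 0.515, -0.486]
ft_force: [1.1, 0.5, -1.6]
finger_gap: 60.2
```

```bash
python3 -c "
from h import *
go(*b2w(-20,44),36,3.44); o=robot.get_obs();print(w2b(o['tool_pos']),BR.T@o['ft_force'][:2])"
```

```text
t 7.85 pos [587.8 -76.6  36.2] jaw 3.39 tilt [-2.e-03 -7.e-04 -1.e+00] F [ 1.1  0.5 -1.6] gap 60.2
shift m [0.0002 0.0015 0.0104] twist -0.05
[-30.45033114  42.46004524] [-0.42522353  1.14488227]
```

Call:
arm_command --steps '[[[0.05,0.0005,0.001,0,0],[0.05,0.0005,0.002,0,0],[0.05,0.0005,0.003,0,0],[0.05,0.0005,0.003,0,0]]]'

```text
t: 8.25
tool_pos: [589.9, -76.6, 36.3]
ee_rot: [0.514, 0.483, 0.516, -0.486]
ft_force: [-5.9, 0.7, 5.3]
finger_gap: 60.6
```

```bash
python3 -c "
from h import *
go(*b2w(-20,44),36,3.44); o=robot.get_obs();print(w2b(o['tool_pos']),BR.T@o['ft_force'][:2],o['torque'])"
```

```text
t 8.25 pos [589.9 -76.6  36.3] jaw 3.41 tilt [-0.0047 -0.0013 -1.    ] F [-5.9  0.7  5.3] gap 60.6
shift m [ 0.0003 -0.0005  0.0102] twist -0.03
[-30.23806661  44.55500152] [-1.05769647 -5.80859712] [0.04919388 0.78679775 0.03534505]
```

Call:
arm_command --steps '[[[0.05,0,0.001,0,0],[0.05,0,0.002,0,0],[0.05,0,0.003,0,0],[0.05,0,0.003,0,0]]]'

```text
t: 8.65
tool_pos: [590.3, -76.7, 36.5]
ee_rot: [0.512, 0.481, 0.518, -0.488]
ft_force: [-12.2, -0.5, 10.1]
finger_gap: 60.2
```

```bash
python3 -c "
from h import *
go(*b2w(-20,44),36,3.44); o=robot.get_obs();print(w2b(o['tool_pos']),BR.T@o['ft_force'][:2],o['torque'])"
```

```text
t 8.65 pos [590.3 -76.7  36.5] jaw 3.48 tilt [-0.0122 -0.0017 -0.9999] F [-12.2  -0.5  10.1] gap 60.2
shift m [ 0.0005 -0.001   0.0101] twist 0.04
[-30.12857986  44.99413061] [ -0.20496925 -12.18912674] [-0.00663319  1.81244109  0.25219785]
```

Call:
arm_command --steps '[[[0.05,0,0.0005,0.001,0],[0.05,0,0.0005,0.0025,0],[0.05,0,0.0005,0.004,0],[0.05,0,0.0005,0.0055,0],[0.05,0,0.0005,0.007,0],[0.05,0,0.0005,0.008,0],[0.05,0,0.0005,0.008,0]]]'

```text
t: 9.35
tool_pos: [590.8, -83.1, 36.6]
ee_rot: [0.512, 0.481, 0.519, -0.487]
ft_force: [-4.7, 7.6, 4.6]
finger_gap: 60.4
```

```bash
python3 -c "
from h import *
go(*b2w(-20,44),36,3.44); o=robot.get_obs();print(w2b(o['tool_pos']),BR.T@o['ft_force'][:2],o['torque'])"
```

```text
t 9.35 pos [590.8 -83.1  36.6] jaw 3.56 tilt [-1.400e-02  6.000e-04 -9.999e-01] F [-4.7  7.6  4.6] gap 60.4
shift m [ 0.0006 -0.0011  0.0037] twist 0.12
[-23.70304349  45.06752551] [-7.91774266 -4.26412243] [1.08939203 0.55934831 0.41436306]
```

Call:
arm_command --steps '[[[0.05,0,0.0005,0.001,0],[0.05,0,0.0005,0.0015,0],[0.05,0,0.0005,0.002,0],[0.05,0,0.0005,0.0025,0],[0.05,0,0.0005,0.003,0],[0.05,0,0.0005,0.0035,0],[0.05,0,0.0005,0.004,0]]]'

```text
t: 10.05
tool_pos: [590.9, -85.4, 36.6]
ee_rot: [0.511, 0.481, 0.52, -0.487]
ft_force: [-5.0, 6.9, 4.7]
finger_gap: 60.1
```

```bash
python3 -c "
from h import *
go(*b2w(-20,44),36,3.44); o=robot.get_obs();print(w2b(o['tool_pos']),BR.T@o['ft_force'][:2],o['torque'])"
```

```text
t 10.05 pos [590.9 -85.4  36.6] jaw 3.63 tilt [-0.0159  0.0031 -0.9999] F [-5.   6.9  4.7] gap 60.1
shift m [ 0.0006 -0.0011  0.0014] twist 0.19
[-21.39429726  45.09612775] [-7.21942908 -4.54298483] [1.03800184 0.5326435  0.38456711]
```

Call:
arm_command --steps '[[[0.05,-0.0003,0.0005,0.001,0],[0.05,-0.0003,0.0005,0.0015,0],[0.05,-0.0003,0.0005,0.002,0],[0.05,-0.0003,0.0005,0.0025,0],[0.05,-0.0003,0.0005,0.003,0],[0.05,-0.0003,0.0005,0.0035,0],[0.05,-0.0003,0.0005,0.004,0]]]'

```text
t: 10.75
tool_pos: [591.1, -87.0, 36.8]
ee_rot: [0.509, 0.481, 0.522, -0.486]
ft_force: [-3.5, 11.7, 4.7]
finger_gap: 60.6
```

```bash
python3 -c "
from h import *
go(*b2w(-20,44),36,3.44); o=robot.get_obs();print(w2b(o['tool_pos']),BR.T@o['ft_force'][:2],o['torque'])"
```

```text
t 10.75 pos [591.1 -87.   36.8] jaw 3.66 tilt [-0.0179  0.0073 -0.9998] F [-3.5 11.7  4.7] gap 60.6
shift m [ 0.0008 -0.0011 -0.0001] twist 0.22
[-19.86262979  45.13851108] [-11.90860566  -2.82547383] [1.55895067 0.44887163 0.31169305]
```

Run:
```python
from h import *
t=robot.capture("top");s=robot.capture("side");cs=robot.calibration("side")
p=proj(cs,cs["T"],[[*b2w(49,54),60]])[0];print(p)
u,v=p.astype(int);a=s[v-35:v+35,u-45:u+45]
c=robot.calibration("top");p=proj(c,c["T"],[[*b2w(20,44),60]])[0];print(p);u,v=p.astype(int);b=t[v-35:v+35,u-45:u+45]
f=lambda x:cv2.resize(cv2.convertScaleAbs(x,alpha=1.6),(385,300),interpolation=cv2.INTER_CUBIC)
w=robot.capture("wrist")
cv2.imwrite("pics/c1.png",np.vstack([np.hstack([f(a),f(b)]),np.hstack([f(w),f(w[230:384,150:360])])]))
```

```text
[315.89240861 251.89550888]
[331.30958661 169.02183353]
```

View pics/c1.png

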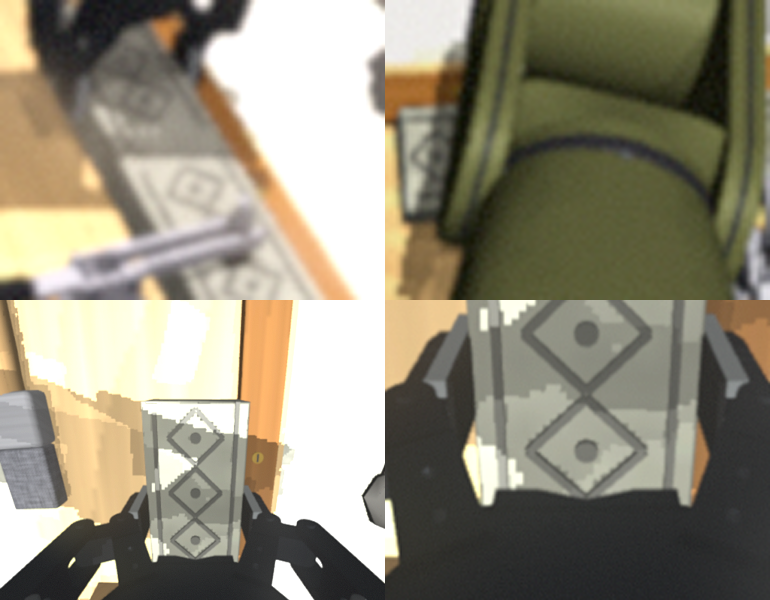

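The side view (top left) shows the two relief faces meeting edge to edge at about (150–240,155). The wrist view shows the side running along the fence with no visible strip. The tool has leaned about 0.02 rad, so I'll press it flat before the final push.

Call:
arm_command --steps '[[[0.05,0.001,-0.001,0,0],[0.05,0.002,-0.001,0,0],[0.05,0.003,-0.001,0,0],[0.05,0.003,-0.001,0,0]]]'

```text
t: 11.3
tool_pos: [591.1, -86.9, 36.6]
ee_rot: [0.51, 0.481, 0.522, -0.486]
ft_force: [-7.7, 4.6, 13.3]
finger_gap: 60.5
```

```bash
python3 -c "
from h import *
go(*b2w(-20,44),36,3.44); o=robot.get_obs();print(w2b(o['tool_pos']),BR.T@o['ft_force'][:2],o['torque'])"
```

```text
t 11.3 pos [591.1 -86.9  36.6] jaw 3.69 tilt [-0.0166  0.007  -0.9998] F [-7.7  4.6 13.3] gap 60.5
shift m [ 0.0006 -0.0011 -0.    ] twist 0.25
[-19.96283468  45.13537487] [-5.09492724 -7.36588693] [0.43389173 0.90914732 0.05873247]
```

Call:
arm_command --steps '[[[0.05,0.0005,0.0005,0.001,0],[0.05,0.0005,0.001,0.002,0],[0.05,0.0005,0.0015,0.003,0],[0.05,0.0005,0.002,0.004,0],[0.05,0.0005,0.002,0.005,0],[0.05,0.0005,0.002,0.006,0],[0.05,0.0005,0.002,0.006,0],[0.05,0.0005,0.002,0.006,0]]]' --newtons 90

```text
t: 12.1
tool_pos: [591.1, -86.9, 36.9]
ee_rot: [0.505, 0.482, 0.526, -0.485]
ft_force: [-14.3, 21.8, 17.3]
finger_gap: 60.3
```

```bash
python3 -c "
from h import *
go(*b2w(-20,44),36,3.44); o=robot.get_obs();print(w2b(o['tool_pos']),BR.T@o['ft_force'][:2],o['torque'])"
```

```text
t 12.1 pos [591.1 -86.9  36.9] jaw 3.7 tilt [-0.0238  0.0173 -0.9996] F [-14.3  21.8  17.3] gap 60.3
shift m [ 0.001  -0.0012 -0.0001] twist 0.26
[-19.88178422  45.2068224 ] [-22.57778216 -12.92841325] [3.02448406 1.7892015  0.07540079]
```

Call:
arm_command --steps '[[[0.05,-0.001,0.0015,0.003,0],[0.05,-0.001,0.0015,0.004,0],[0.05,-0.001,0.0015,0.005,0],[0.05,-0.001,0.0015,0.0055,0],[0.05,-0.001,0.0015,0.0055,0],[0.05,-0.001,0.0015,0.0055,0]]]'

```text
t: 12.7
tool_pos: [591.1, -86.9, 37.5]
ee_rot: [0.502, 0.483, 0.53, -0.484]
ft_force: [-7.8, 21.4, 9.7]
finger_gap: 60.0
```

Run:
```python
from h import *
go(*b2w(-20,44),36,3.44); o=robot.get_obs();print(w2b(o['tool_pos']),BR.T@o['ft_force'][:2],o['torque'])
s=robot.capture("side");cs=robot.calibration("side")
def q(L,z): return proj(cs,cs["T"],[[*b2w(x,y),z] for x,y in L])
p=q([(-85,75),(53,75),(49,54),(34,13),(-85,13)],60);print(p.round(1).tolist())
u,v=int(p[:,0].mean()),int(p[:,1].mean());x0,y0=u-50,v-38
a=cv2.resize(cv2.convertScaleAbs(s[y0:y0+75,x0:x0+100],alpha=1.5),None,fx=8,fy=8,interpolation=cv2.INTER_CUBIC)
cv2.polylines(a,[np.int32((p-[x0,y0]+.5)*8)],True,(0,0,255),1);cv2.imwrite("pics/c2.png",a)
```

```text
t 12.7 pos [591.1 -86.9  37.5] jaw 3.73 tilt [-0.0293  0.0267 -0.9992] F [-7.8 21.4  9.7] gap 60.0
shift m [ 0.0016 -0.0012 -0.    ] twist 0.29
[-19.95516899  45.19482806] [-21.82932947  -6.48316634] [2.57262256 0.92560093 0.0797058 ]
[[301.2, 213.7], [324.7, 251.1], [315.9, 251.9], [297.4, 251.4], [279.1, 218.6]]
```

View pics/c2.png

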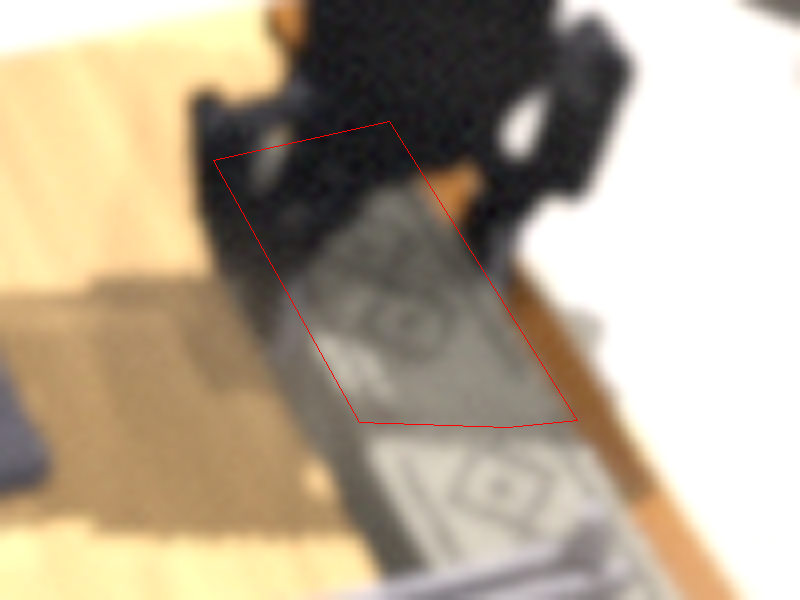

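The joint looks closed and tight on the fence. But repeated pushing from re-measured poses has built up about 0.04 rad of tool lean, which could tip the brick. I'll slide back a little under down-pressure to unwind it, then close again in one clean push.

Call:
arm_command --steps '[[[0.05,0.002,-0.001,-0.002,0],[0.05,0.003,-0.002,-0.004,0],[0.05,0.0035,-0.003,-0.006,0],[0.05,0.004,-0.004,-0.008,0],[0.05,0.004,-0.005,-0.01,0]]]'

```text
t: 13.25
tool_pos: [589.4, -80.3, 37.0]
ee_rot: [0.506, 0.484, 0.526, -0.483]
ft_force: [2.7, -5.7, 4.9]
finger_gap: 60.1
```

```bash
cat > s.py <<'E'
from h import *
go(*b2w(-20,44),36,3.44); o=robot.get_obs();print(w2b(o['tool_pos']),BR.T@o['ft_force'][:2],"tilt board x,y",BR.T@tmat(o)[:2,0])
E
python3 s.py
```

```text
t 13.25 pos [589.4 -80.3  37. ] jaw 3.74 tilt [-0.0193  0.02   -0.9996] F [ 2.7 -5.7  4.9] gap 60.1
shift m [0.0008 0.0001 0.0067] twist 0.3
[-26.63352633  43.90345439] [5.8701747  2.34081902] tilt board x,y [-0.02111229 -0.01805164]
```

Call:
arm_command --steps '[[[0.05,0.002,-0.001,-0.003,0],[0.05,0.004,-0.002,-0.006,0],[0.05,0.005,-0.003,-0.009,0],[0.05,0.006,-0.004,-0.012,0],[0.05,0.006,-0.005,-0.015,0]]]'

```text
t: 13.75
tool_pos: [589.2, -69.3, 36.4]
ee_rot: [0.512, 0.485, 0.52, -0.482]
ft_force: [3.3, -10.0, 11.4]
finger_gap: 59.9
```

```bash
python3 s.py
```

```text
t 13.75 pos [589.2 -69.3  36.4] jaw 3.72 tilt [-0.0053  0.0125 -0.9999] F [  3.3 -10.   11.4] gap 59.9
shift m [ 0.0001 -0.0004  0.0177] twist 0.28
[-37.65087529  44.34788524] [10.17482975  2.74102156] tilt board x,y [-0.01279841 -0.00450004]
```

Call:
arm_command --steps '[[[0.05,0.002,0,-0.003,0],[0.05,0.004,-0.001,-0.006,0],[0.05,0.005,-0.002,-0.009,0],[0.05,0.006,-0.003,-0.012,0],[0.05,0.006,-0.003,-0.014,0]]]'

```text
t: 14.25
tool_pos: [589.4, -61.3, 36.2]
ee_rot: [0.517, 0.485, 0.516, -0.482]
ft_force: [-4.6, -18.3, 19.6]
finger_gap: 60.0
```

```bash
python3 s.py
```

```text
t 14.25 pos [589.4 -61.3  36.2] jaw 3.75 tilt [ 0.0035  0.0017 -1.    ] F [ -4.6 -18.3  19.6] gap 60.0
shift m [ 0.0001 -0.0012  0.0256] twist 0.31
[-45.57822019  45.02712679] [18.01520949 -5.70481377] tilt board x,y [-0.00146158  0.0036047 ]
```

Call:
arm_command --steps '[[[0.05,-0.0003,-0.001,0.003,0],[0.05,-0.0003,-0.001,0.006,0],[0.05,-0.0003,-0.001,0.01,0],[0.05,-0.0003,-0.001,0.014,0],[0.05,-0.0003,-0.001,0.018,0],[0.05,-0.0003,-0.001,0.02,0],[0.05,-0.0003,-0.001,0.021,0],[0.05,-0.0003,-0.001,0.021,0]]]'

```text
t: 15.05
tool_pos: [589.8, -81.8, 36.2]
ee_rot: [0.517, 0.485, 0.516, -0.482]
ft_force: [1.2, 4.5, 2.0]
finger_gap: 60.1
```

```bash
python3 s.py
```

```text
t 15.05 pos [589.8 -81.8  36.2] jaw 3.77 tilt [ 0.0035  0.0024 -1.    ] F [1.2 4.5 2. ] gap 60.1
shift m [ 0.0002 -0.0003  0.0051] twist 0.33
[-25.12177764  44.22497601] [-4.45107057  1.49118225] tilt board x,y [-0.00217569  0.00366255]
```

Call:
arm_command --steps '[[[0.05,0,0.001,0.002,0],[0.05,0,0.0015,0.0035,0],[0.05,0,0.002,0.0045,0],[0.05,0,0.0025,0.0055,0],[0.05,0,0.003,0.0065,0],[0.05,0,0.003,0.008,0],[0.05,0,0.003,0.0095,0],[0.05,0,0.003,0.0095,0]]]'

```text
t: 15.85
tool_pos: [591.0, -87.0, 36.3]
ee_rot: [0.513, 0.485, 0.519, -0.482]
ft_force: [-11.1, 17.8, 14.6]
finger_gap: 60.0
```

```bash
python3 s.py
```

```text
t 15.85 pos [591.  -87.   36.3] jaw 3.74 tilt [-0.0034  0.01   -0.9999] F [-11.1  17.8  14.6] gap 60.0
shift m [ 0.0003 -0.0011 -0.0002] twist 0.3
[-19.81966314  45.09574133] [-18.47060882  -9.99709686] tilt board x,y [-0.01017876 -0.00283386]
```

Call:
arm_command --steps '[[[0.05,-0.0005,0.0015,0.003,0],[0.05,-0.001,0.0018,0.004,0],[0.05,-0.0015,0.002,0.005,0],[0.05,-0.0018,0.002,0.0058,0],[0.05,-0.0018,0.002,0.0058,0],[0.05,-0.0018,0.002,0.0058,0]]]'

```text
t: 16.45
tool_pos: [591.0, -87.0, 36.6]
ee_rot: [0.509, 0.486, 0.523, -0.481]
ft_force: [-6.1, 23.6, 5.7]
finger_gap: 60.0
```

```bash
python3 s.py
```

```text
t 16.45 pos [591.  -87.   36.6] jaw 3.73 tilt [-0.0094  0.0199 -0.9998] F [-6.1 23.6  5.7] gap 60.0
shift m [ 0.0007 -0.0011 -0.0001] twist 0.29
[-19.85286637  45.12065258] [-23.90670563  -4.71760422] tilt board x,y [-0.02042172 -0.0081605 ]
```

Call:
arm_command --steps '[[[0.05,-0.0015,0.002,0.005,0],[0.05,-0.0018,0.003,0.0055,0],[0.05,-0.0018,0.0035,0.0055,0],[0.05,-0.0018,0.0035,0.0055,0]]]'

```text
t: 16.85
tool_pos: [591.1, -86.8, 36.9]
ee_rot: [0.504, 0.486, 0.528, -0.48]
ft_force: [-12.2, 21.2, 11.3]
finger_gap: 59.9
```

```bash
python3 s.py;python3 - <<'E'
from h import *
c=robot.calibration("wrist");w=robot.capture("wrist");s=robot.capture("side")
f=lambda x:cv2.resize(cv2.convertScaleAbs(x,alpha=1.4),(400,300),interpolation=cv2.INTER_CUBIC)
cv2.imwrite("pics/c3.png",np.hstack([f(s[196:271,246:346]),f(w)]))
o=robot.get_obs();print(o["t"],BR.T@o['ft_force'][:2],o["ft_force"][2],np.abs(o["joint_vel"]).max(),o["finger_gap"])
E
```

```text
t 16.85 pos [591.1 -86.8  36.9] jaw 3.75 tilt [-0.0194  0.0293 -0.9994] F [-12.2  21.2  11.3] gap 59.9
shift m [ 0.0009 -0.0012  0.    ] twist 0.31
[-20.0025538  45.1808825] [-21.90996498 -10.94152898] tilt board x,y [-0.03041422 -0.01761484]
16.95 [-22.84424553 -10.1279086 ] 10.88857889636823 0.0034180773516929537 60.326852131407705
```

View pics/c3.png

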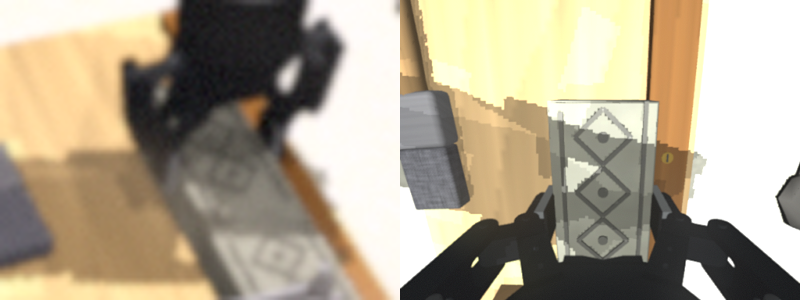

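Joint closed, forces steady, nothing disturbed. I'm handing in while still pressing.

```bash
python3 -c "
from cell import robot
print(robot.close_job())"
```

```text
the job is handed in; nothing more can be done
None
```

The matching half is home against the fence and the clamped half, and I handed the job in at about 17 s of the 42 s with the arm still gripping and pressing it. `close_job` gives no verdict, so this rests on my own checks.

I set the half flat on the board with about 40 mm of gap, then slid it to the fence and closed the break gently. Repeated pushing had leaned the tool about 0.04 rad. I slid the half back about 25 mm under down-pressure to straighten the tool, then closed the break again.

**Last checks that held:**
- **Position:** the tool stopped at board (-20.0, 45.2) mm, the same spot on every push. Home is (-20, 44), and my board measurement is good to about 2 mm.
- **Push:** about 22 N toward the clamped half and about 10 N toward the fence, steady. The largest force the arm sensed along the break in any check was about 24 N, well under the 60 N limit.
- **Pictures:** the side view shows no gap at the break, and the wrist view shows none at the fence. I saw no other piece or tool moved.

**Less certain:**
- **Contact forces:** the push readings include friction with the board, so the forces on the fence and on the break are estimates. With the highest friction you gave, about 4 N would still reach the break.
- **Tilt:** the tool leaned about 0.035 rad again on the last press. I could not measure the brick's own tilt. If it had leaned fully with the tool it would still be under 0.05 rad, and the tool had risen only about 0.7 mm.

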